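Oil the studs, then hold the bearing block over them

TASK

First oil the two studs on the green pedestal: press the red nozzle cap of the spray can right down and let it spring back up. Then pick up the blue bearing block, carry it over the tool rail without bumping the rail or the can, and hold it level and still about a centimetre above the tips of the studs, its two slots lined up with the two studs and touching neither studs nor pedestal at any time. Finish while still holding it there (do not lower it on or let go), and leave everything else where it is.

Things in the scene. Friction and masses are not known exactly. Their poses are not given: they have to be found in the camera images.
- bearing_block: Blue pillow-block bearing, 0.45-0.7 kg, loose, on the other side of the tool rail from the pedestal (left or right). Origin: centre of its foot's underside; x = shaft axis, y = long axis, z up; half a turn about z is the same. Foot 38 (x) by 127 (y) by 14 mm high, with upright through slots at y = +47.5 and -47.5 mm, each 13 (x) by 19 mm (y). Housing: see bearing_centre.
- pedestal: Green steel block fixed to the bench, 64 (x) by 150 (y) by 30 mm high. Origin: centre of its underside, on the bench; y runs along the row of studs, z up. Two upright steel studs, 10 mm in diameter and 30 mm long, stand on it at x = 0, y = +47.5 and -47.5 mm: their tips are 60 mm above the bench.
- stud_left (a point): Centre of the tip of the pedestal's stud at its y = +47.5 mm, 60 mm above the bench.
- stud_right (a point): Centre of the tip of the pedestal's stud at its y = -47.5 mm, 60 mm above the bench.
- spray_can: Yellow spray can with a red band, fixed upright in a black cup (60 mm across, 18 mm high) about 125 mm beyond the pedestal's centre. Can 45 mm in diameter, shoulder at 102 to 113 mm; origin at the centre of its underside on the bench; the spout points along its -x, to the studs. The top of its nozzle cap is 134 mm above the bench.
- nozzle_top (a point): Centre of the top of the red nozzle cap (a disc 24 mm in diameter, 14 mm high) on the spray can; it goes down with the cap.
- nozzle (a joint): How far the nozzle cap is pressed down, in m: 0 up, 0.006 right down. A spring returns it; it begins to move at about 2 N and takes about 6.5 N to go right down.
- tool_rail: Wooden rail fixed to the bench between the bearing block and the pedestal, 360 mm long along its x, 44 mm wide (y), 45 mm high, with six upright screwdrivers whose coloured handles (22 mm in diameter) rise to 110 mm above the bench. Origin: centre of its underside.
- teal_tape: Bystander: roll of teal tape lying flat, 90 mm across, 24 mm high; origin centre of its underside.
- red_tape: Bystander: roll of red tape lying flat, 100 mm across, 36 mm high; origin centre of its underside.
- screw_jar: Bystander: amber glass jar with a dark lid, 70 mm across, 85 mm high; origin centre of its underside.
- hammer: Bystander: hammer lying on the far part of the bench, along its own x.
- wrench: Bystander: steel wrench lying on the far part of the bench, along its own x.
- offcut: Bystander: wooden offcut, 60 by 110 by 35 mm high; origin centre of its underside.
- bearing_centre (a point): Centre of the bearing block's round housing, 34 mm above the foot's underside: an upright disc of radius 31 mm (top 65 mm above the underside) with flat faces 30 mm apart along the block's x, to be gripped from above across these faces.
There are look-alikes about, which are no part of the job. There is more than one size of the pedestal; the one meant has the size given above.

How it is judged:
By the outcome, as a careful person would: the job done as asked, in the order asked, and still so for the second after the job is handed in, while the arm keeps its last pose, push and grip.
It also fails if it takes over 58 s, if anything falls off the work surface, if the arm or the gripper's body presses on something with over 40 N, if the wrist force passes 120 N, or if a joint passes its speed limit or range.

ROBOT

A 6-joint arm with a two-finger parallel gripper is mounted at the origin on the work surface. World frame = base frame: x ahead of the robot, y to its left, z up, the work surface at z = 0. Lengths are in m, angles in rad, forces in N, time in s.
With the tool pointing down it reaches from about 0.35 to 0.95 m from the base axis. Payload 17.4 kg.
Tool frame: the origin (TCP) lies between the finger pads; the fingertips stand 8 mm ahead of it and the grasp point (between the pads) lies 11 mm behind it; z points along the fingers, y is the line along which they close (so a half turn about z gives the same grasp; the last joint's range is limited). The gripper opens to 93 mm and grips with 3 to 60 N. Pads are 15 mm wide; open, the fingers measure 128 mm over their backs; the gripper's body (75 mm by 188 mm) begins 65 mm behind the grasp point.
Start: joints at [-1.292, 0.116, 1.442, -0, 1.584, -0.038], TCP at [0.21, -0.641, 0.227] pointing down, gripper open.
Joint ranges: [-2.83, 2.83], [-0.83, 2.19], [0.07, 2.5], [-1.14, 4.28], [0.01, 3], [-2.97, 2.97]. Speed limits (rad/s): [1.89, 1.89, 2.22, 3.14, 3.14, 3.14].

INTERFACE

Orientations are given as a unit quaternion [x, y, z, w].
In Python, from plant import ctrl, cams, workorder gives the robot as it stands. The module is installed in compiled form; this text tells all that it offers.
- The arm moves only by the tool move_arm, never from a script. Its argument "commands" is a list of rows, each a list of 5 numbers: the finger opening in mm, from 0 to 93, then the shift along the world's x, y, z in mm, then the turn about the world's z in rad. A call has 1 to 5 rows; each row is the pose to reach, as a shift and turn from the pose commanded when the call began; what a row does not reach only later rows make up. A row lasts 1/10 s, in which the tool goes at most 50 mm and 8.59 degrees, less where a joint would pass 70% of its speed; a pose out of reach is approached as far as the arm can. A call with a gripper value outside its range is refused whole. The fingers move at their own pace and stop on an object; the grip force is fixed at half the most. Time passes only in rows, so rows that repeat a pose let the fingers close. It gives the time, the measured TCP pose, the force, the opening and the grip force at its end, in the units of the state.
- ctrl.get_state(): the state, without advancing time (a new reading comes with each control period).
- cams.capture(name): name is "scene" or "top" or "wrist"; returns a dict with "color" (400x640x3 uint8, red, green, blue), "z_map" (400x640 float32, m along the optical axis (not along the pixel's ray), 0 where there is no reading), "fovy" (degrees; the focal length in pixels is half the picture's height over the tangent of half this angle, whatever the lens; pixels are square), "cx", "cy" (the principal point, pixels), "dist_coeffs" ([k1, k2, p1, p2, k3] as OpenCV has them; the pictures are not rectified), "position" and "orientation" of the camera in the world; the wrist camera has in their place "T_tool_cam" (4x4, takes a point from camera to tool coordinates, whose origin is the TCP and whose axes are the flange's). Camera axes: x right, y down, z forward; pixel columns grow to the right and rows downward; lengths in m; the calibration is good to about 2 mm. A picture is of the moment at which its call begins: read the wrist's pose just before it.
- workorder.close_job(): hands the job in; it is judged then, once.
The state is a dict: "time": time; "joint_positions": joint angles; "joint_vel": joint speeds; "tau": joint torques, N m; "tool_pos": TCP position; "eef_rot": TCP orientation; "ft_force": force on the tool from outside, world axes, zero at the start; "moment": the same for the moment, N m; "finger_gap": finger opening in m; "grip_force": force on a finger pad.
Only numpy, scipy, OpenCV 4.12 (cv2) and the standard library are available. Lean on these libraries where they do the work, as an engineer would, in place of code of your own. Each camera call takes 0.05 s, during which the arm holds its last target. There are 200 camera calls.

## Working session

There is one attempt and no reset: what is moved stays moved. The work goes in short steps, Python scripts to look and compute and a tool call to move; the robot and the scene stay as the last step left them, time stands still between calls to the robot, and variables do not carry over. Pictures are saved under pics/ and viewed, at most 10 in all, crops included, and the job is handed in when it is done.

Besides the shell and the picture viewer there is one more tool, called after "Emit:" by a JSON object that holds its "op" and its "data", one argument or row to a line. move_arm: Moves the arm, as the interface text tells. Its arguments: {"type":"object","properties":{"commands":{"type":"array","items":{"type":"array","items":{"type":"number"}}}},"required":["commands"]}

```bash
mkdir -p pics
cat > h.py <<'E'
import numpy as np, cv2
from scipy.spatial.transform import Rotation as R
from plant import ctrl, cams, workorder
def cap(n):
    s=ctrl.get_state(); c=cams.capture(n)
    if n=="wrist":
        T=np.eye(4);T[:3,:3]=R.from_quat(s["eef_rot"]).as_matrix();T[:3,3]=s["tool_pos"]
        T=T@np.array(c["T_tool_cam"])
    else:
        T=np.eye(4);T[:3,:3]=R.from_quat(c["orientation"]).as_matrix();T[:3,3]=c["position"]
    f=200/np.tan(np.radians(c["fovy"])/2)
    c["T"]=T;c["K"]=np.array([[f,0,c["cx"]],[0,f,c["cy"]],[0,0,1]]);c["D"]=np.array(c["dist_coeffs"],float)
    return c
def rays(c,uv):
    n=cv2.undistortPoints(np.array(uv,float).reshape(-1,1,2),c["K"],c["D"]).reshape(-1,2)
    return np.c_[n,np.ones(len(n))]
def onplane(c,uv,z):
    d=rays(c,uv)@c["T"][:3,:3].T; o=c["T"][:3,3]
    return o+d*((z-o[2])/d[:,2])[:,None]
def cloud(c):
    h,w=c["z_map"].shape; u,v=np.meshgrid(np.arange(w),np.arange(h))
    r=rays(c,np.c_[u.ravel(),v.ravel()])*c["z_map"].reshape(-1,1)
    return (r@c["T"][:3,:3].T+c["T"][:3,3]).reshape(h,w,3)
def save(c,n,crop=None,k=1):
    im=cv2.cvtColor(c["color"],cv2.COLOR_RGB2BGR)
    if crop: x0,y0,x1,y1=crop; im=im[y0:y1,x0:x1]
    cv2.imwrite("pics/"+n,cv2.resize(im,None,fx=k,fy=k,interpolation=cv2.INTER_CUBIC))
E
python3 - <<'E'
from h import *
for n in("top","scene"):
    c=cap(n);save(c,n+"1.png",k=1.25);print(n,c["position"],c["orientation"],c["fovy"],c["dist_coeffs"],(c["z_map"]>0).mean())
E
```

```text
top [ 0.35141914 -0.01208664  1.37635682] [ 0.70913007 -0.70010946  0.05989176 -0.05826034] 50.824464033965846 [0.0048212 0.        0.        0.        0.       ] 0.9960390625
scene [1.31789079 0.29157086 1.01475371] [ 0.5226635   0.77236679 -0.29515698 -0.20773723] 51.88074420017402 [-0.06857325  0.          0.          0.          0.        ] 0.99607421875
```

View pics/top1.png

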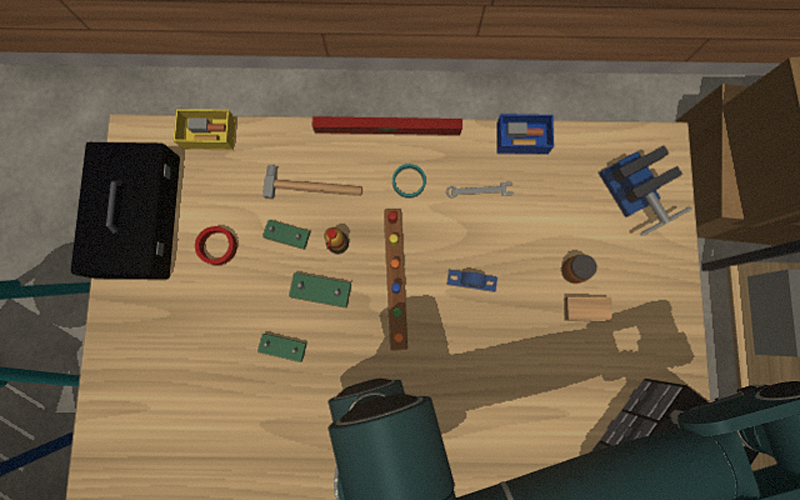

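View pics/scene1.png

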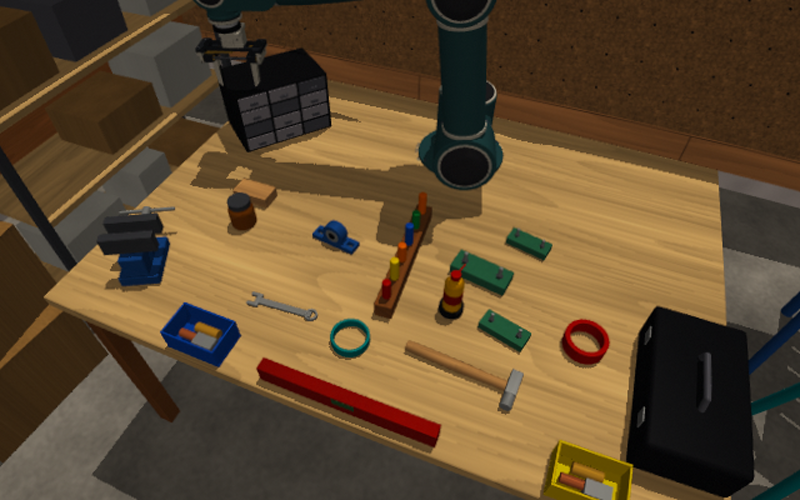

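Top view (800-px pixels): the green pedestal candidates are at (286,234), (320,289) and (282,347). The middle one is larger, and the can at (336,239) sits next to it. The bearing block is at (472,280); the other blue things are the vise at (630,185) and the bin at (525,133). The rail runs from (392,210) to (400,348). Next I measure sizes to confirm these choices.

```bash
cat > m.py <<'E'
from h import *
def blobs(c,P,hue,zr,minpx=60,smin=80,vmin=25):
    hsv=cv2.cvtColor(c["color"],cv2.COLOR_RGB2HSV)
    m=cv2.inRange(hsv,(hue[0],smin,vmin),(hue[1],255,255))>0
    m&=(P[...,2]>zr[0])&(P[...,2]<zr[1])
    n,l,st,_=cv2.connectedComponentsWithStats(m.astype(np.uint8))
    return [(l==i) for i in range(1,n) if st[i,4]>=minpx]
def rect(c,m,z):
    k=max(cv2.findContours(m.astype(np.uint8),cv2.RETR_EXTERNAL,cv2.CHAIN_APPROX_NONE)[0],key=cv2.contourArea).reshape(-1,2)
    p=onplane(c,k,z)[:,:2]
    (cx,cy),(w,h),a=cv2.minAreaRect((p*1000).astype(np.float32))
    if w<h: w,h,a=h,w,a+90
    return np.round([cx,cy,w,h,(a+90)%180-90],1),k.mean(0)
E
python3 - <<'E'
from m import *
for n in("top","scene"):
    c=cap(n);P=cloud(c);print(n)
    for name,hue,zr,z in(("green",(50,85),(.02,.04),.03),("blue",(100,125),(.006,.022),.014),("bluetop",(100,125),(.04,.08),.065)):
        for m in blobs(c,P,hue,zr):
            q=P[m]; print(name,*rect(c,m,z),"zmed",np.median(q[:,2]).round(4),"n",m.sum(), np.percentile(q,2,axis=0).round(3),np.percentile(q,98,axis=0).round(3))
    # red cap top
    hsv=cv2.cvtColor(c["color"],cv2.COLOR_RGB2HSV)
    r=((hsv[...,0]<8)|(hsv[...,0]>172))&(hsv[...,1]>130)&(P[...,2]>.115)&(P[...,2]<.15)
    print("cap",P[r].mean(0).round(4),np.median(P[r],0).round(4),r.sum(), np.argwhere(r).mean(0)[::-1])
    y=(P[...,2]>.095)&(P[...,2]<.13)&(P[...,0]>.3)&(P[...,0]<.9)&(abs(P[...,1])<.35)&~r
    nn,l,st,ce=cv2.connectedComponentsWithStats(y.astype(np.uint8))
    for i in range(1,nn):
        if st[i,4]>10: print("tall",P[l==i].mean(0).round(3),st[i,4],ce[i].round())
save(cap("top"),"crop2.png",(200,150,420,260),3)
E
```

```text
top
green [612.2 287.1 111.1  45.6  74.9] [229.34020619 186.91752577] zmed 0.0236 n 292 [0.583 0.235 0.02 ] [0.643 0.342 0.029]
green [468.1 192.6 146.6  60.9  80.4] [256.01538462 231.27692308] zmed 0.0307 n 521 [0.432 0.122 0.024] [0.504 0.263 0.036]
green [321.9 282.7 110.7  44.5  77.6] [224.38613861 277.61386139] zmed 0.0237 n 301 [0.293 0.232 0.02 ] [0.348 0.338 0.029]
blue [ 905.4 -383.    66.4   51.6    3.5] [432.71428571 105.07792208] zmed 0.0102 n 94 [ 0.876 -0.406  0.006] [ 0.935 -0.358  0.022]
blue [ 504.4 -160.1   46.7   35.7   82.6] [364.53191489 222.78723404] zmed 0.0154 n 88 [ 0.485 -0.175  0.009] [ 0.524 -0.139  0.02 ]
blue [ 492.6 -243.2   35.8   35.7   -8.1] [391.56410256 226.64102564] zmed 0.0154 n 73 [ 0.475 -0.261  0.01 ] [ 0.509 -0.228  0.02 ]
bluetop [ 886.1 -337.4  141.7   96.8   89.1] [420.32592593 105.27407407] zmed 0.0566 n 431 [ 0.847 -0.409  0.041] [ 0.936 -0.27   0.065]
bluetop [ 497.7 -195.8   58.2   30.3   79.4] [379.02 222.78] zmed 0.0618 n 156 [ 0.482 -0.225  0.047] [ 0.513 -0.173  0.07 ]
cap [0.5975 0.1902 0.1325] [0.5935 0.1575 0.1336] 60 [253.43333
[... 1423 characters left out ...]
0.0595 n 146 [ 0.49  -0.221  0.041] [ 0.518 -0.168  0.068]
bluetop [ 803.8 -590.    77.    73.2  -62.1] [110.93670886 211.3164557 ] zmed 0.0584 n 260 [ 0.752 -0.612  0.041] [ 0.83  -0.564  0.079]
bluetop [ 902.3 -329.5  151.    97.   -90. ] [159.14583333 263.86805556] zmed 0.0543 n 688 [ 0.853 -0.408  0.041] [ 0.941 -0.269  0.063]
cap [0.5952 0.1576 0.1333] [0.5977 0.1585 0.1342] 71 [365.08450704 218.90140845]
tall [ 0.355 -0.007  0.107] 45 [338. 157.]
tall [ 0.413 -0.002  0.1  ] 32 [333. 170.]
tall [0.475 0.001 0.107] 45 [327. 182.]
tall [0.532 0.005 0.1  ] 36 [322. 196.]
tall [0.594 0.009 0.107] 58 [316. 209.]
tall [0.606 0.159 0.108] 156 [363. 227.]
tall [0.652 0.013 0.101] 40 [309. 226.]
```

View pics/crop2.png

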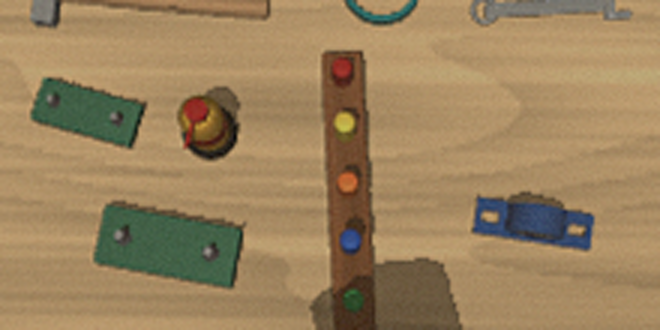

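The crop shows the large pedestal at crop (168,243) with studs at (122,234) and (210,251). It measures about 147x61 mm on top at z=30, against ~111x45 mm for the two decoys. The can with its red cap is at (195,112). The bearing block at (533,222) has two slots. All of these match the descriptions.

Run:
```python
from h import *
s=ctrl.get_state();print(R.from_quat(s["eef_rot"]).as_matrix().round(3),s["tool_pos"],s["time"],s["ft_force"])
c=cap("wrist");print(np.array(c["T_tool_cam"]).round(3),c["fovy"],c["dist_coeffs"])
```

```text
[[ 0.95   0.312 -0.   ]
 [ 0.312 -0.95   0.   ]
 [ 0.    -0.001 -1.   ]] [ 0.21026341 -0.64133406  0.22633337] 0.25 [-0.26881866 -0.65654604  0.8517633 ]
[[ 0.    -0.953 -0.301  0.084]
 [ 1.     0.     0.001 -0.   ]
 [-0.    -0.301  0.953 -0.157]
 [ 0.     0.     0.     1.   ]] 63.176276732415545 [-0.03523309  0.          0.          0.          0.        ]
```

Emit:
{"op": "move_arm", "data": {
  "commands": [
    [93, 30, 45, 20, 0],
    [93, 60, 90, 50, 0],
    [93, 90, 135, 70, 0],
    [93, 120, 180, 73, 0],
    [93, 150, 225, 73, 0]
  ]
}}

```text
time: 0.8
tool_pos: [0.3422, -0.4432, 0.299]
eef_rot: [0.988, 0.157, 0.0, 0.001]
ft_force: [0.3, -0.8, -0.5]
finger_gap: 0.0928
grip_force: 0.0
```

Emit:
{"op": "move_arm", "data": {
  "commands": [
    [93, 20, 28, -10, 0.14],
    [93, 38, 55, -20, 0.28],
    [93, 54, 82, -30, 0.42],
    [93, 70, 110, -40, 0.56],
    [93, 86, 138, -50, 0.7]
  ]
}}

```text
time: 1.3
tool_pos: [0.4279, -0.3054, 0.2473]
eef_rot: [0.872, 0.489, 0.0, 0.0]
ft_force: [-0.7, -0.8, 0.5]
finger_gap: 0.0931
grip_force: 0.0
```

Emit:
{"op": "move_arm", "data": {
  "commands": [
    [93, 20, 27, -10, 0.14],
    [93, 36, 54, -20, 0.28],
    [93, 52, 82, -30, 0.405],
    [93, 52, 82, -30, 0.405],
    [93, 52, 82, -30, 0.405]
  ]
}}

```text
time: 1.8
tool_pos: [0.4795, -0.2243, 0.2176]
eef_rot: [0.758, 0.652, -0.0, -0.0]
ft_force: [-0.0, 0.9, -0.6]
finger_gap: 0.0932
grip_force: 0.0
```

Run:
```python
from m import *
c=cap("wrist");P=cloud(c);save(c,"w1.png",k=1.25)
for z,zr in((.014,(.006,.022)),(.065,(.03,.08))):
  for m in blobs(c,P,(100,125),zr):
    q=P[m];print(z,*rect(c,m,z),np.median(q,0).round(4),m.sum(),np.percentile(q,2,axis=0).round(4),np.percentile(q,98,axis=0).round(4))
s=ctrl.get_state();print(s["tool_pos"],s["joint_positions"],s["joint_vel"].round(3))
```

```text
0.014 [ 499.  -198.4  125.5   37.    81.7] [330.2635468  152.12315271] [ 0.499  -0.1644  0.0131] 1468 [ 0.4755 -0.2596  0.0111] [ 0.5236 -0.1365  0.0146]
0.014 [ 849.8 -341.   147.1   17.7  -89.6] [631.34583333 217.39166667] [ 0.8496 -0.3404  0.0132] 1118 [ 0.8481 -0.4049  0.0064] [ 0.8513 -0.2737  0.0217]
0.065 [ 499.6 -193.5   56.6   28.2   81.6] [337.28323699 149.34104046] [ 0.5002 -0.1908  0.0608] 1598 [ 0.4853 -0.2189  0.0386] [ 0.515  -0.1685  0.0647]
0.065 [ 814.6 -367.2   35.6    3.5  -80.7] [638.18181818 264.74545455] [ 0.8493 -0.3944  0.0328] 71 [ 0.848  -0.4078  0.0302] [ 0.8508 -0.3741  0.036 ]
[ 0.47938465 -0.22494469  0.21796771] [-4.86751210e-01 -2.01944703e-01  1.76345020e+00 -2.83673044e-04
  1.57974141e+00 -3.36409125e-01] [-0.018 -0.002 -0.004  0.    -0.    -0.001]
```

View pics/w1.png

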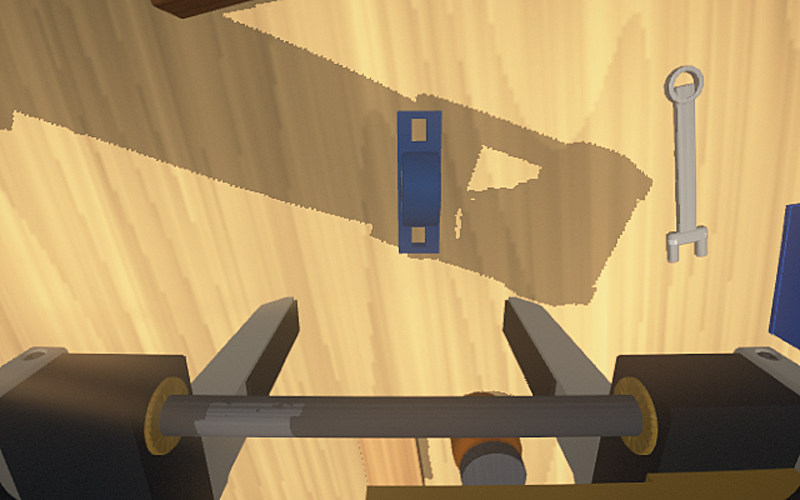

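The wrist view shows the block at (419,181), with slots at (419,128) and (419,234), in line with the fingers. It measures 125x37 mm at (0.499,-0.198), yaw 81.7°. Next I look at the pedestal and can from the same relative viewpoint.

Emit:
{"op": "move_arm", "data": {
  "commands": [
    [60, -4, 49, 0, 0],
    [30, -8, 98, 0, 0],
    [0, -12, 147, 0, 0],
    [0, -16, 196, 0, 0],
    [0, -20, 245, 0, 0]
  ]
}}

```text
time: 2.35
tool_pos: [0.459, 0.021, 0.2184]
eef_rot: [0.759, 0.651, 0.0, 0.001]
ft_force: [0.7, 0.4, -0.3]
finger_gap: 0.0576
grip_force: 0.0
```

Emit:
{"op": "move_arm", "data": {
  "commands": [
    [0, -4, 49, 0, 0],
    [0, -8, 98, 0, 0],
    [0, -11, 146, 0, 0],
    [0, -11, 146, 0, 0],
    [0, -11, 146, 0, 0]
  ]
}}

```text
time: 2.85
tool_pos: [0.4486, 0.1663, 0.218]
eef_rot: [0.758, 0.653, 0.0, 0.0]
ft_force: [-0.3, -0.5, 0.2]
finger_gap: 0.0177
grip_force: 0.0
```

Run:
```python
from m import *
c=cap("wrist");P=cloud(c);save(c,"w2.png",k=1.25)
s=ctrl.get_state();print(s["tool_pos"],s["eef_rot"],s["joint_vel"].round(3),s["finger_gap"])
for m in blobs(c,P,(50,85),(.015,.04),150):
    q=P[m];print("ped",*rect(c,m,.03),np.median(q,0).round(4),m.sum())
hsv=cv2.cvtColor(c["color"],cv2.COLOR_RGB2HSV)
r=((hsv[...,0]<8)|(hsv[...,0]>172))&(hsv[...,1]>130)&(P[...,2]>.1325)&(P[...,2]<.137)
r=cv2.morphologyEx(r.astype(np.uint8),cv2.MORPH_OPEN,np.ones((3,3)))>0
n,l,st,ce=cv2.connectedComponentsWithStats(r.astype(np.uint8))
for i in range(1,n): print("cap",st[i],ce[i],onplane(c,ce[i],.134).round(4),P[l==i].mean(0).round(4))
t=(P[...,2]>.056)&(P[...,2]<.064)&(abs(P[...,0]-.468)<.05)&(abs(P[...,1]-.193)<.08)
n,l,st,ce=cv2.connectedComponentsWithStats(t.astype(np.uint8))
for i in range(1,n):
    if st[i,4]>5: print("tip",st[i],ce[i],onplane(c,ce[i],.06).round(4),P[l==i].mean(0).round(4))
```

```text
[0.44878467 0.16551401 0.21793693] [7.58164174e-01 6.52063669e-01 6.83588886e-05 2.29577911e-04] [-0.027 -0.005  0.007  0.    -0.001 -0.002] 0.013625998655427088
ped [611.8 291.8  51.7  46.6  79.3] [468.46728972  28.85669782] [0.613  0.3015 0.0217] 1710
ped [324.9 285.7 109.6  45.9  77.5] [182.05769231  77.38141026] [0.3226 0.29   0.0218] 4557
ped [470.4 207.7 112.7  61.5  80.8] [328.58296943 119.20305677] [0.4673 0.2163 0.029 ] 3844
cap [515 182   3   3   9] [516. 183.] [[0.6016 0.1642 0.134 ]] [0.6021 0.1638 0.1331]
cap [499 185  21  22 232] [510.02586207 194.74568966] [[0.5971 0.1552 0.134 ]] [0.5975 0.1549 0.1333]
cap [494 196   3   5  15] [495. 198.] [[0.5852 0.1543 0.134 ]] [0.5856 0.1539 0.1332]
cap [498 196   3   6  18] [499.  198.5] [[0.5884 0.1534 0.134 ]] [0.5887 0.1531 0.1335]
tip [333  97  11  11  90] [337.94444444 101.87777778] [[0.4762 0.2419 0.06  ]] [0.4763 0.2419 0.0588]
tip [330 194  10  10  75] [334.93333333 198.49333333] [[0.4607 0.1488 0.06  ]] [0.4607 0.1484 0.059 ]
```

View pics/w2.png

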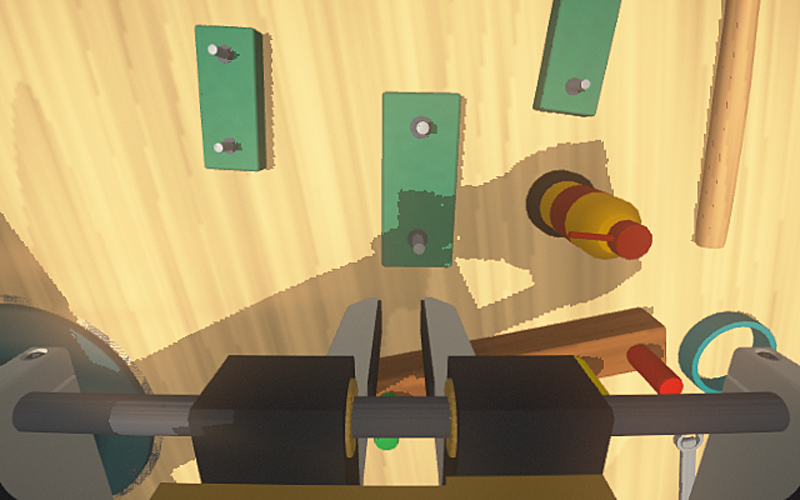

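The wrist view shows the large pedestal with stud tips at (422,127) and (419,248), 94.4 mm apart at z≈59. The red cap is at (637,243), about (0.597,0.155,0.133). These agree with the sizes given, so I go above the cap.

Emit:
{"op": "move_arm", "data": {
  "commands": [
    [0, 49, -3, 0, 0],
    [0, 98, -6, 0, 0],
    [0, 147, -9.5, 0, 0],
    [0, 147, -9.5, -35, 0],
    [0, 147, -9.5, -68, 0]
  ]
}}

```text
time: 3.4
tool_pos: [0.5973, 0.154, 0.1486]
eef_rot: [0.759, 0.651, 0.0, 0.0]
ft_force: [0.3, 1.2, -0.9]
finger_gap: 0.0006
grip_force: 0.0
```

Emit:
{"op": "move_arm", "data": {
  "commands": [
    [0, 0, 0, 0, 0],
    [0, 0, 0, -3, 0],
    [0, 0, 0, -5, 0],
    [0, 0, 0, -7, 0],
    [0, 0, 0, -8, 0]
  ]
}}

```text
time: 3.9
tool_pos: [0.5957, 0.1569, 0.1428]
eef_rot: [0.758, 0.653, 0.001, 0.0]
ft_force: [0.1, -0.3, 0.2]
finger_gap: 0.0007
grip_force: 0.0
```

Emit:
{"op": "move_arm", "data": {
  "commands": [
    [0, 0, 0, -1, 0],
    [0, 0, 0, -2, 0],
    [0, 0, 0, -3, 0],
    [0, 0, 0, -3, 0],
    [0, 0, 0, -3, 0]
  ]
}}

```text
time: 4.4
tool_pos: [0.5957, 0.1569, 0.1389]
eef_rot: [0.758, 0.653, 0.0, 0.0]
ft_force: [1.5, -0.1, 4.0]
finger_gap: 0.0004
grip_force: 2.2
```

Run:
```python
from m import *
c=cap("scene");save(c,"s3.png",(310,150,440,260),5)
```

```text
(no output)
```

View pics/s3.png

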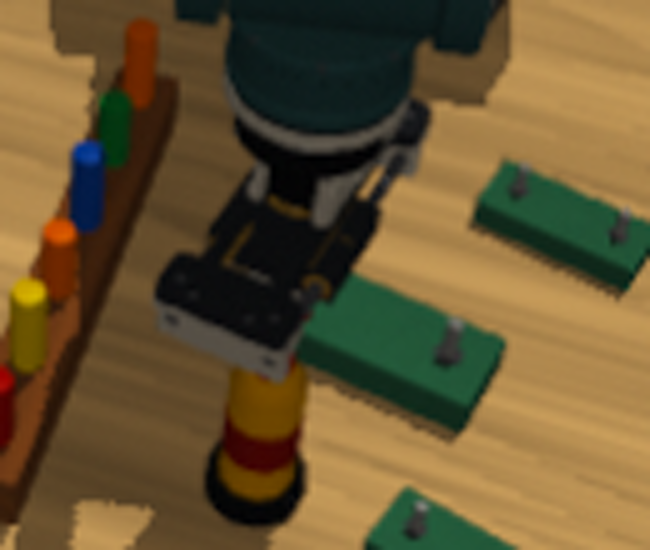

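The fingers sit over the can, and 4 N at 3 mm matches the spring. I press on to the bottom.

Emit:
{"op": "move_arm", "data": {
  "commands": [
    [0, 0, 0, -1, 0],
    [0, 0, 0, -2, 0],
    [0, 0, 0, -3, 0],
    [0, 0, 0, -3, 0],
    [0, 0, 0, -3, 0]
  ]
}}

```text
time: 4.95
tool_pos: [0.5957, 0.1569, 0.1362]
eef_rot: [0.758, 0.653, 0.0, 0.0]
ft_force: [-0.1, -0.3, 10.0]
finger_gap: 0.0006
grip_force: 4.4
```

Emit:
{"op": "move_arm", "data": {
  "commands": [
    [0, 0, 0, -0.5, 0],
    [0, 0, 0, -1, 0],
    [0, 0, 0, -1, 0],
    [0, 0, 0, -1, 0]
  ]
}}

```text
time: 5.35
tool_pos: [0.5957, 0.157, 0.1361]
eef_rot: [0.758, 0.653, 0.001, 0.0]
ft_force: [-4.2, -2.1, 15.7]
finger_gap: 0.0006
grip_force: 8.2
```

The cap is bottomed: z stalls 6 mm down and the force climbs to 15.7 N. I release it, check that it springs back, and go over to the block.

Emit:
{"op": "move_arm", "data": {
  "commands": [
    [0, 0, 0, 4, 0],
    [0, 0, 0, 10, 0],
    [0, 0, 0, 30, 0],
    [0, 0, 0, 60, 0],
    [0, 0, 0, 90, 0]
  ]
}}

```text
time: 5.85
tool_pos: [0.5949, 0.1569, 0.2248]
eef_rot: [0.758, 0.653, -0.001, -0.001]
ft_force: [0.5, -0.7, 0.2]
finger_gap: 0.0005
grip_force: 0.0
```

Emit:
{"op": "move_arm", "data": {
  "commands": [
    [93, -13, -47, 0, 0],
    [93, -26, -94, 0, 0],
    [93, -39, -141, 0, 0],
    [93, -52, -188, 0, 0],
    [93, -65, -235, 0, 0]
  ]
}}

```text
time: 6.35
tool_pos: [0.5293, -0.0795, 0.2243]
eef_rot: [0.758, 0.653, -0.0, -0.0]
ft_force: [0.7, 0.5, 0.0]
finger_gap: 0.0361
grip_force: 0.0
```

Emit:
{"op": "move_arm", "data": {
  "commands": [
    [93, -13, -47, 0, 0],
    [93, -26, -94, 0, 0],
    [93, -32, -120, 0, 0.004],
    [93, -32, -120, 0, 0.004],
    [93, -32, -120, 0, 0.004]
  ]
}}

```text
time: 6.85
tool_pos: [0.4982, -0.1982, 0.2242]
eef_rot: [0.757, 0.654, -0.0, -0.001]
ft_force: [0.1, 0.6, -0.3]
finger_gap: 0.0757
grip_force: 0.0
```

Run:
```python
from m import *
c=cap("wrist");P=cloud(c);save(c,"w4.png")
s=ctrl.get_state();print(s["tool_pos"],s["eef_rot"],s["joint_vel"].round(3),s["finger_gap"],s["time"],s["ft_force"])
for z,zr in((.014,(.006,.022)),(.065,(.03,.08))):
  for m in blobs(c,P,(100,125),zr):
    q=P[m];print(z,*rect(c,m,z),np.median(q,0).round(4),m.sum())
c=cap("scene");P=cloud(c)
hsv=cv2.cvtColor(c["color"],cv2.COLOR_RGB2HSV)
r=((hsv[...,0]<8)|(hsv[...,0]>172))&(hsv[...,1]>130)&(P[...,2]>.11)&(P[...,2]<.15)&(P[...,1]>.1)
print("cap z",np.percentile(P[r][:,2],[50,80,95]))
```

```text
[ 0.49842622 -0.19762425  0.22431183] [ 7.56524148e-01  6.53965601e-01 -2.16440469e-05 -4.53360054e-04] [ 0.021 -0.003 -0.001 -0.    -0.002  0.002] 0.0797435120042735 6.9 [ 0.32801007  0.07138207 -0.35084544]
0.014 [ 502.8 -172.8   74.9   37.2   82.2] [319.96137339 145.90987124] [ 0.5046 -0.1562  0.0131] 984
0.014 [ 850.2 -329.   125.1   20.6   87.6] [611.87053571 228.37946429] [ 0.8497 -0.3263  0.0138] 973
0.014 [ 493.3 -240.9   37.9   36.4   81.7] [324.         210.41242938] [ 0.4871 -0.2506  0.0133] 397
0.065 [ 501.5 -186.7   47.8   28.9   81. ] [322.14864865 171.87837838] [ 0.5014 -0.1865  0.0611] 1281
0.065 [ 824.2 -319.   128.5   27.1  -80.8] [631.08715596 241.35321101] [ 0.8497 -0.3331  0.042 ] 1635
cap z [0.13388901 0.13597753 0.13841619]
```

The cap has sprung back (z 0.134) and the block has not moved. I descend and grip.

Emit:
{"op": "move_arm", "data": {
  "commands": [
    [93, 1, 0, -45, 0],
    [93, 1, 0, -90, 0],
    [93, 1, 0, -135, 0],
    [93, 1, 0, -175, 0],
    [93, 1, 0, -194, 0]
  ]
}}

```text
time: 7.45
tool_pos: [0.4982, -0.1961, 0.0268]
eef_rot: [0.756, 0.655, -0.001, -0.002]
ft_force: [-0.0, -0.4, 0.2]
finger_gap: 0.0931
grip_force: 0.0
```

Emit:
{"op": "move_arm", "data": {
  "commands": [
    [60, 0, 0, 0, 0],
    [40, 0, 0, 0, 0],
    [34, 0, 0, 0, 0],
    [34, 0, 0, 0, 0],
    [34, 0, 0, 0, 0]
  ]
}}

```text
time: 7.95
tool_pos: [0.4999, -0.1982, 0.0317]
eef_rot: [0.756, 0.654, 0.0, 0.001]
ft_force: [-0.2, -0.9, -0.3]
finger_gap: 0.0572
grip_force: 0.0
```

Emit:
{"op": "move_arm", "data": {
  "commands": [
    [0, 0, 0, 0, 0],
    [0, 0, 0, 0, 0],
    [0, 0, 0, 0, 0],
    [0, 0, 0, 0, 0],
    [0, 0, 0, 0, 0]
  ]
}}

```text
time: 8.45
tool_pos: [0.4995, -0.1982, 0.0307]
eef_rot: [0.756, 0.654, 0.0, 0.0]
ft_force: [0.7, -1.3, -0.2]
finger_gap: 0.0295
grip_force: 30.0
```

Emit:
{"op": "move_arm", "data": {
  "commands": [
    [0, 0, 0, 10, 0],
    [0, 0, 0, 25, 0],
    [0, 0, 0, 50, 0],
    [0, 0, 0, 80, 0],
    [0, 0, 0, 110, 0]
  ]
}}

```text
time: 8.95
tool_pos: [0.4992, -0.198, 0.1428]
eef_rot: [0.756, 0.654, 0.0, 0.0]
ft_force: [1.3, 0.1, -5.1]
finger_gap: 0.0298
grip_force: 30.0
```

Emit:
{"op": "move_arm", "data": {
  "commands": [
    [0, 0, 0, 30, 0],
    [0, 0, 0, 50, 0],
    [0, 0, 0, 60, 0],
    [0, 0, 0, 60, 0],
    [0, 0, 0, 60, 0]
  ]
}}

```text
time: 9.45
tool_pos: [0.4992, -0.198, 0.1998]
eef_rot: [0.756, 0.654, -0.0, -0.0]
ft_force: [-0.1, 0.1, -5.9]
finger_gap: 0.0297
grip_force: 30.0
```

```bash
cat > hand.py <<'E'
from m import *
def held():
    "block foot in hand: contour rect of the foot top (tool coords) from wrist view"
    s=ctrl.get_state();c=cap("wrist");P=cloud(c)
    Rt=R.from_quat(s["eef_rot"]).as_matrix();t=s["tool_pos"]
    Q=(P-t)@Rt   # tool coords
    hsv=cv2.cvtColor(c["color"],cv2.COLOR_RGB2HSV)
    b=cv2.inRange(hsv,(100,80,25),(125,255,255))>0
    m=b&(abs(Q[...,0])<.09)&(abs(Q[...,1])<.05)&(Q[...,2]>-.05)&(Q[...,2]<.05)
    return s,c,P,Q,m
E
python3 - <<'E'
from hand import *
s,c,P,Q,m=held();save(c,"w5.png",k=1.25)
print(s["time"],s["tool_pos"],s["eef_rot"],s["finger_gap"],s["ft_force"],m.sum())
q=Q[m];h,e=np.histogram(q[:,2],bins=np.arange(-.05,.05,.004));print(dict(zip(e.round(3),h)))
f=m&(abs(Q[...,2]-.016)<.006)
n,l,st,ce=cv2.connectedComponentsWithStats(f.astype(np.uint8))
for i in range(1,n):
    if st[i,4]>50:
        q=Q[l==i];print(st[i],ce[i],np.percentile(q,1,axis=0).round(4),np.percentile(q,99,axis=0).round(4)); 
        A=np.c_[q[:,:2],np.ones(len(q))];print(np.linalg.lstsq(A,q[:,2],rcond=None)[0].round(4))
E
```

```text
9.45 [ 0.49917234 -0.19798314  0.19982788] [ 7.56467909e-01  6.54030630e-01 -1.98451176e-04 -4.43957295e-04] 0.02967716467376171 [-0.08247686  0.14725581 -5.93843351] 11037
{np.float64(-0.05): np.int64(0), np.float64(-0.046): np.int64(0), np.float64(-0.042): np.int64(0), np.float64(-0.038): np.int64(57), np.float64(-0.034): np.int64(3223), np.float64(-0.03): np.int64(1170), np.float64(-0.026): np.int64(754), np.float64(-0.022): np.int64(453), np.float64(-0.018): np.int64(358), np.float64(-0.014): np.int64(300), np.float64(-0.01): np.int64(206), np.float64(-0.006): np.int64(178), np.float64(-0.002): np.int64(74), np.float64(0.002): np.int64(45), np.float64(0.006): np.int64(22), np.float64(0.01): np.int64(0), np.float64(0.014): np.int64(2984), np.float64(0.018): np.int64(1002), np.float64(0.022): np.int64(102), np.float64(0.026): np.int64(97), np.float64(0.03): np.int64(12), np.float64(0.034): np.int64(0), np.float64(0.038): np.int64(0), np.float64(0.042): np.int64(0)}
[ 285  136   71   91 3986] [320.26944305 171.96236829] [ 0.0206 -0.019   0.0161] [0.0632 0.0183 0.0199]
[0.0024 0.0002 0.0175]
```

View pics/w5.png

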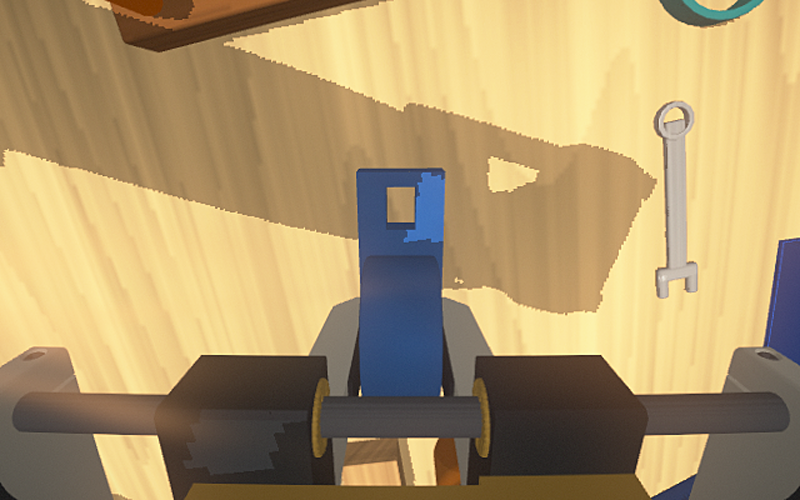

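The block hangs level (slope 2 mrad) and square between the fingers. Its far slot is visible at (401,205). Next I measure the slot and yaw in the hand.

```bash
cat >> hand.py <<'E'
def slot(c,s,m,ztop=.0170):
    "rim of the visible slot and foot edges, tool coords, plane of the foot's top"
    zw=s["tool_pos"][2]-ztop
    hsv=cv2.cvtColor(c["color"],cv2.COLOR_RGB2HSV)
    b=cv2.inRange(hsv,(100,60,15),(125,255,255))
    n,l,st,ce=cv2.connectedComponentsWithStats(b)
    b=(l==np.bincount(l[m]).argmax()).astype(np.uint8)
    k,h=cv2.findContours(b,cv2.RETR_CCOMP,cv2.CHAIN_APPROX_NONE)
    Rt=R.from_quat(s["eef_rot"]).as_matrix()
    tool=lambda uv:(onplane(c,uv,zw)-s["tool_pos"])@Rt
    for q,hh in zip(k,h[0]):
        if hh[3]>=0 and cv2.contourArea(q)>80:
            p=tool(q.reshape(-1,2))*1000;print("slot",cv2.boundingRect(q),p.min(0).round(1),p.max(0).round(1))
    o=max(k,key=cv2.contourArea).reshape(-1,2);p=tool(o)*1000
    for sg in(-1,1):
        e=p[(p[:,0]>33)&(p[:,0]<60)&(sg*p[:,1]>14)]
        print("edge",len(e),np.polyfit(e[:,0]-47.5,e[:,1],1).round(4))
    print("end",p[abs(p[:,1])<12,0].max().round(1))
E
python3 - <<'E'
from hand import *
s,c,P,Q,m=held();slot(c,s,m)
E
```

```text
slot (308, 148, 25, 31) [41.  -7.1 17. ] [57.5  6.1 17. ]
edge 48 [-8.10000e-03 -1.89692e+01]
edge 48 [-1.40000e-03  1.82735e+01]
end 64.4
```

Emit:
{"op": "move_arm", "data": {
  "commands": [
    [0, -2, 20, 0, 0],
    [0, -5, 60, 0, 0],
    [0, -8, 100, 0, 0],
    [0, -11, 140, 0, 0],
    [0, -14, 180, 0, 0]
  ]
}}

```text
time: 10.05
tool_pos: [0.4848, -0.0167, 0.1996]
eef_rot: [0.757, 0.654, -0.0, -0.0]
ft_force: [0.4, -0.1, -3.5]
finger_gap: 0.0296
grip_force: 30.0
```

Emit:
{"op": "move_arm", "data": {
  "commands": [
    [0, -3, 40, 0, -0.005],
    [0, -6, 80, 0, -0.01],
    [0, -9, 120, 0, -0.015],
    [0, -12, 160, 0, -0.02],
    [0, -14, 190, 0, -0.022]
  ]
}}

```text
time: 10.55
tool_pos: [0.4706, 0.1739, 0.1997]
eef_rot: [0.763, 0.646, -0.001, -0.0]
ft_force: [0.1, -0.8, -5.1]
finger_gap: 0.0298
grip_force: 30.0
```

Emit:
{"op": "move_arm", "data": {
  "commands": [
    [0, -1.5, 15, 0, 0],
    [0, -2.5, 22.5, 0, 0],
    [0, -2.5, 22.5, 0, 0],
    [0, -2.5, 22.5, 0, 0],
    [0, -2.5, 22.5, 0, 0]
  ]
}}

```text
time: 11.05
tool_pos: [0.4692, 0.1934, 0.2007]
eef_rot: [0.764, 0.645, -0.0, 0.0]
ft_force: [0.3, -0.4, -4.9]
finger_gap: 0.0296
grip_force: 30.0
```

Run:
```python
from hand import *
s,c,P,Q,m=held();save(c,"w6.png",(220,60,440,300),2.5)
print(s["time"],s["tool_pos"],s["eef_rot"],2*np.degrees(np.arctan2(s["eef_rot"][1],s["eef_rot"][0])),s["finger_gap"])
slot(c,s,m)
t=(P[...,2]>.055)&(P[...,2]<.064)&(abs(P[...,0]-.468)<.05)&(abs(P[...,1]-.193)<.08)
n,l,st,ce=cv2.connectedComponentsWithStats(t.astype(np.uint8))
Rt=R.from_quat(s["eef_rot"]).as_matrix()
for i in range(1,n):
    if st[i,4]>5: w=onplane(c,ce[i],.06)[0];print("tip",st[i],w.round(4),((w-s["tool_pos"])@Rt).round(4))
```

```text
11.05 [0.46919993 0.19338395 0.20065152] [ 7.64012856e-01  6.45201013e-01 -2.84609366e-05  9.11776374e-05] 80.36149723319127 0.02963139998734687
slot (308, 149, 25, 35) [38.1 -7.1 17. ] [57.   6.1 17. ]
edge 48 [-8.10000e-03 -1.89607e+01]
edge 48 [5.90000e-03 1.82458e+01]
end 64.4
tip [315 131  10   4  30] [0.4766 0.2451 0.06  ] [ 0.0522 -0.0014  0.1406]
```

View pics/w6.png

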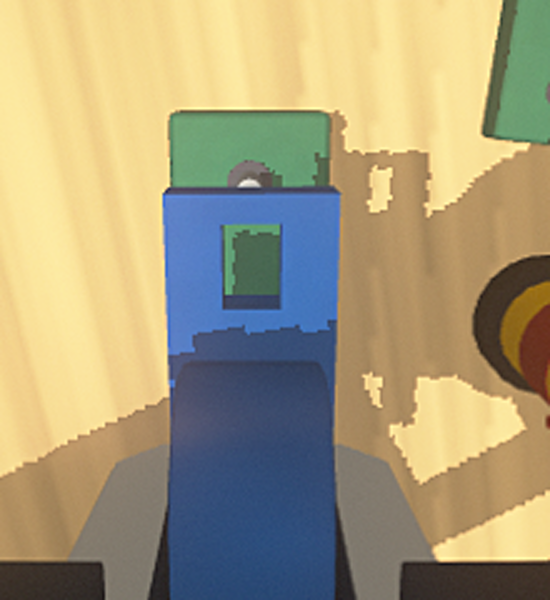

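The far stud at crop (248,183) is centred within 1 mm of the slot at (252,265). I correct slightly, lower part way, and look again.

Emit:
{"op": "move_arm", "data": {
  "commands": [
    [0, -0.4, 1.6, -20, 0.002],
    [0, -0.4, 1.6, -45, 0.002],
    [0, -0.4, 1.6, -68, 0.002],
    [0, -0.4, 1.6, -78, 0.002],
    [0, -0.4, 1.6, -82, 0.002]
  ]
}}

```text
time: 11.6
tool_pos: [0.4684, 0.1955, 0.1179]
eef_rot: [0.763, 0.646, -0.001, -0.0]
ft_force: [-0.1, 0.3, -4.7]
finger_gap: 0.0297
grip_force: 30.0
```

Emit:
{"op": "move_arm", "data": {
  "commands": [
    [0, 0, 0, 0, 0],
    [0, 0, 0, 0, 0],
    [0, 0, 0, 0, 0]
  ]
}}

```text
time: 11.9
tool_pos: [0.469, 0.1961, 0.1197]
eef_rot: [0.763, 0.646, 0.001, 0.0]
ft_force: [0.1, -0.3, -4.8]
finger_gap: 0.0296
grip_force: 30.0
```

Run:
```python
from hand import *
s,c,P,Q,m=held();save(c,"w7.png",(220,60,440,300),2.5)
print(s["time"],s["tool_pos"],2*np.degrees(np.arctan2(s["eef_rot"][1],s["eef_rot"][0])),s["finger_gap"])
slot(c,s,m)
t=(P[...,2]>.055)&(P[...,2]<.064)&(abs(P[...,0]-.468)<.05)&(abs(P[...,1]-.193)<.08)
n,l,st,ce=cv2.connectedComponentsWithStats(t.astype(np.uint8))
Rt=R.from_quat(s["eef_rot"]).as_matrix()
for i in range(1,n):
    if st[i,4]>5: w=onplane(c,ce[i],.06)[0];print("tip",st[i],w.round(4),((w-s["tool_pos"])@Rt).round(4))
t=cam=None
c=cap("scene");save(c,"s7.png",(330,140,450,240),6)
```

```text
11.9 [0.46900273 0.19610811 0.11972077] 80.54386976596126 0.029554683292729346
slot (308, 149, 25, 35) [38.1 -7.1 17. ] [57.   6.1 17. ]
edge 48 [ -0.     -19.0845]
edge 48 [-1.50000e-03  1.83033e+01]
end 64.4
tip [313 150  15  12 148] [0.4762 0.2417 0.06  ] [ 0.0461 -0.0005  0.0598]
```

View pics/w7.png

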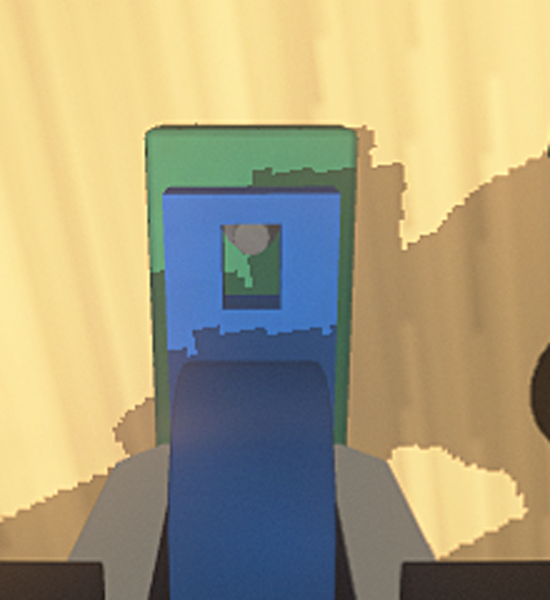

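The far stud, crop (250,238), is centred in the slot, with lateral error below 0.5 mm. I lower the last 18.7 mm gently and settle.

Emit:
{"op": "move_arm", "data": {
  "commands": [
    [0, 0, 0, -5, 0],
    [0, 0, 0, -10, 0],
    [0, 0, 0, -14, 0],
    [0, 0, 0, -17, 0],
    [0, 0, 0, -18.5, 0]
  ]
}}

```text
time: 12.5
tool_pos: [0.4684, 0.196, 0.0996]
eef_rot: [0.763, 0.646, -0.0, -0.0]
ft_force: [0.1, -0.1, -5.3]
finger_gap: 0.0299
grip_force: 30.0
```

Emit:
{"op": "move_arm", "data": {
  "commands": [
    [0, 0, 0, 0, 0],
    [0, 0, 0, 0, 0],
    [0, 0, 0, 0, 0],
    [0, 0, 0, 0, 0],
    [0, 0, 0, 0, 0]
  ]
}}

```text
time: 13.0
tool_pos: [0.4686, 0.196, 0.1002]
eef_rot: [0.763, 0.646, 0.0, 0.0]
ft_force: [-0.0, -0.5, -4.5]
finger_gap: 0.0297
grip_force: 30.0
```

Run:
```python
from hand import *
s,c,P,Q,m=held()
print(s["time"],s["tool_pos"],2*np.degrees(np.arctan2(s["eef_rot"][1],s["eef_rot"][0])),s["eef_rot"],s["joint_vel"].round(3),s["ft_force"].round(1),s["finger_gap"])
slot(c,s,m)
t=(P[...,2]>.055)&(P[...,2]<.064)&(abs(P[...,0]-.468)<.05)&(abs(P[...,1]-.193)<.08)&~m
n,l,st,ce=cv2.connectedComponentsWithStats(t.astype(np.uint8))
Rt=R.from_quat(s["eef_rot"]).as_matrix()
for i in range(1,n):
    if st[i,4]>5: w=onplane(c,ce[i],.06)[0];print("tip",st[i],w.round(4),((w-s["tool_pos"])@Rt).round(4))
f=m&(abs(Q[...,2]-.0175)<.004);q=Q[f];print("foot top world z",np.median(P[f][:,2]),np.linalg.lstsq(np.c_[q[:,:2],np.ones(len(q))],q[:,2],rcond=None)[0].round(4))
# other views: foot yaw and position
c=cap("scene");save(c,"s8.png",(330,140,450,240),6)
P=cloud(c);hsv=cv2.cvtColor(c["color"],cv2.COLOR_RGB2HSV)
r=((hsv[...,0]<8)|(hsv[...,0]>172))&(hsv[...,1]>130)&(P[...,2]>.11)&(P[...,2]<.15)&(P[...,1]>.1);print("cap",P[r].mean(0) if r.any() else None)
```

```text
13.0 [0.4686082  0.19599142 0.10023732] 80.54449491421353 [7.62981526e-01 6.46420286e-01 7.12146390e-05 2.41233476e-05] [ 0.001  0.001  0.001  0.002 -0.    -0.001] [-0.  -0.5 -4.5] 0.02974722031205451
slot (308, 149, 25, 30) [41.  -7.1 17. ] [57.   6.1 17. ]
edge 48 [ -0.     -19.0824]
edge 48 [-1.50000e-03  1.82761e+01]
end 64.4
tip [313 151  16  17 205] [0.4763 0.2424 0.06  ] [ 0.047  -0.      0.0402]
foot top world z 0.0826697553068339 [0.0006 0.     0.0176]
cap [0.59461612 0.15788203 0.13277539]
```

View pics/s8.png

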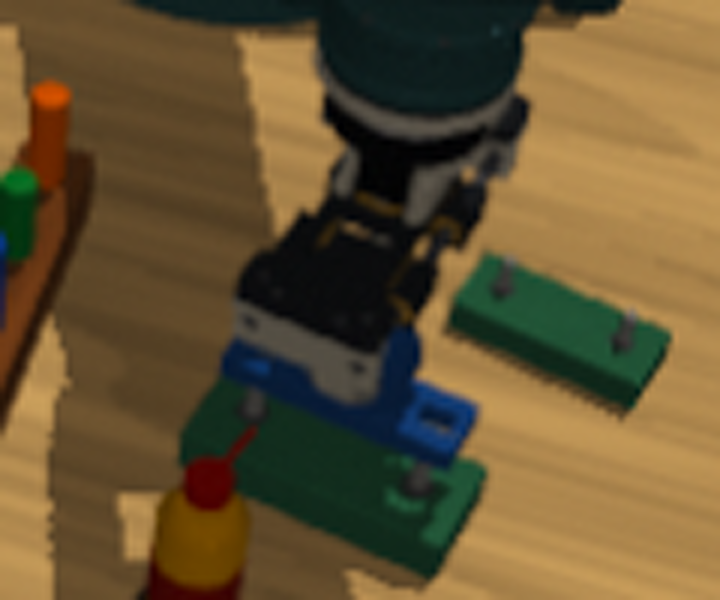

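The scene view shows the block hovering above the correct pedestal, with both studs, at (253,400) and (415,478), standing clear below it. I make a sub-millimetre trim, then hand in.

Emit:
{"op": "move_arm", "data": {
  "commands": [
    [0, 0.3, 0, 0.5, 0],
    [0, 0.3, 0, 0.5, 0],
    [0, 0.3, 0, 0.5, 0],
    [0, 0.3, 0, 0.5, 0],
    [0, 0.3, 0, 0.5, 0]
  ]
}}

```text
time: 13.6
tool_pos: [0.4689, 0.196, 0.1006]
eef_rot: [0.763, 0.646, -0.0, -0.0]
ft_force: [-0.6, 0.6, -4.2]
finger_gap: 0.0298
grip_force: 30.0
```

Emit:
{"op": "move_arm", "data": {
  "commands": [
    [0, 0, 0, 0, 0],
    [0, 0, 0, 0, 0],
    [0, 0, 0, 0, 0],
    [0, 0, 0, 0, 0],
    [0, 0, 0, 0, 0]
  ]
}}

```text
time: 14.1
tool_pos: [0.4689, 0.196, 0.1006]
eef_rot: [0.763, 0.646, -0.0, 0.0]
ft_force: [-0.9, 0.2, -4.5]
finger_gap: 0.0299
grip_force: 30.0
```

```bash
python3 -c "
from plant import workorder
print(workorder.close_job())"
```

```text
the job is handed in; nothing more can be done
None
```

I pressed the nozzle cap right down and it sprang back, then carried the bearing block over the rail; I handed in at 14.1 s, still holding it level about 1 cm above the studs with its slots lined up (no verdict was shown).

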